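# Fit up a post bracket for tack welding

### The job

Fit up the parts on the base strip for tack welding: to the left of its upright lug, as the robot sees it, lay the flange in the middle of that half of the strip and stand the long pipe stub upright on top of the flange, centred; in the middle of the right half stand the square tube, closed end up as it already is, with the hex nut lying flat and centred on top of it. Set the brass earth block, stud up, in the middle of the round earthing plate. Leave the short pipe offcut standing where it is.

Things in the scene. Friction and masses are not known exactly. Their poses are not given: they have to be found in the camera images.
- strip: Base strip, fixed: dark steel plate 100 (x) by 260 (y) by 8 mm, with an upright steel lug across its middle (80 along x, 8 along y, top 48 mm above the bench). Origin: centre of the underside. z up; +y points along the strip to the robot's left (turned at most 0.3 rad). The middles of its halves, marked by scribed crosses, are at y = +65 mm (left half) and y = -65 mm (right half), x = 0.
- disc: Round earthing plate, fixed to the bench: a dark steel disc 100 mm in diameter, 6 mm thick. Origin: centre of the underside; z up.
- flange_mid (a point): Flange: a flat steel ring, outer diameter 66, bore 30, 14 mm thick, 0.28 kg, with four dark bolt holes, lying flat. This point: its centre, half-way up (7 mm above its underside); z up.
- pipe_mid (a point): Long pipe stub: open round steel pipe, outer diameter 42, inner 34, 70 mm tall, 0.26 kg, standing upright. This point: its centre, half-way up (35 mm); z along its axis, up.
- offcut_mid (a point): Short pipe offcut: the same pipe (outer diameter 42), but only 30 mm tall, standing upright. To be left alone. This point: its centre, half-way up (15 mm).
- tube_mid (a point): Square tube stub: steel, 50 by 50 mm, 60 mm tall, standing upright with its flat closed end on top, 0.38 kg. This point: its centre, half-way up (30 mm); x and y square to its sides, z up.
- nut_mid (a point): Hex nut: steel, 36 mm across flats (41.6 across corners), 20 mm thick, 0.11 kg, lying flat. This point: its centre, half-way up (10 mm); x points square at one of the flats, z up.
- block_mid (a point): Brass earth block: 60 (x) by 40 (y) by 26 mm high, 0.5 kg, with a short steel stud (14 mm diameter, 14 mm tall) standing on top. This point: the centre of the brass body, half-way up (13 mm); z up.
Things that resemble listed ones, but are neither listed nor needed, are in the scene too. Of the things shaped like the part that bears block_mid, the brass one is meant.

How it is judged:
By the outcome, as a careful person would: the job done as asked, in the order asked, and still so for the second after the job is handed in, with the robot touching nothing.
It also fails if it takes over 131 s, if anything falls off the work surface, if the arm or the gripper's body presses on something with over 40 N, if the wrist force passes 120 N, or if a joint passes its speed limit or range.

### The arm

A 6-joint arm with a two-finger parallel gripper is mounted at the origin on the work surface. World frame = base frame: x ahead of the robot, y to its left, z up, the work surface at z = 0. Lengths are in m, angles in degrees, forces in N, time in s.
With the tool pointing down it reaches from about 0.35 to 0.975 m from the base axis. Payload 7.1 kg.
Tool frame: the origin (TCP) lies at the very end of the fingers, on their centre line; the grasp point (between the pads) lies 19 mm behind it (arm.hold_point_z is the distance from the TCP to the grasp point, in m); z points along the fingers, y is the line along which they close (so a half turn about z gives the same grasp; the last joint's range is limited). The gripper opens to 88 mm and grips with 3 to 60 N. Pads are 20 mm wide; open, the fingers measure 115 mm over their backs; the gripper's body (75 mm by 178 mm) begins 61 mm behind the grasp point.
Start: joints at [-77.464, 24.242, 93.386, -0, 62.372, -1.089], TCP at [0.147, -0.607, 0.223] pointing down, gripper open.
Joint ranges: [-172.04, 172.04], [-51.8, 120.97], [4.93, 147.93], [-75.15, 255.16], [6.16, 154.13], [-145.62, 145.62]. Speed limits (degrees/s): [136.94, 136.94, 172.46, 180, 180, 180].

### API

Orientations are given as a 3x3 rotation matrix whose columns are the frame's x, y, z axes.
In Python, from workcell import telemetry, capture, camera_params, arm, spot_in, silhouettes, spot_point gives the robot as it stands.
- The arm moves only by the tool jog_arm, never from a script. Its argument "increments" is a list of rows, each an object with "linear": the shift along the tool's x, y, z in mm, a list of three; "twist": the turn, a rotation vector about the tool's x, y, z in degrees, a list of three; "claw": the opening, from -1 (shut) to 1 (fully open), so that 0 is half open. In form: [{"linear": [x, y, z], "twist": [wx, wy, wz], "claw": claw}, ...]. A call has 1 to 12 rows; each row is the pose to reach, as a shift and turn from the pose commanded when the call began, along the tool's axes at that moment; what a row does not reach only later rows make up. A row lasts 1/12 s, in which the tool goes at most 41.7 mm and 7.16 degrees, less where a joint would pass 70% of its speed; a pose out of reach is approached as far as the arm can. A call with a gripper value outside its range is refused whole. The fingers move at their own pace and stop on an object; the grip force is fixed at half the most. Time passes only in rows, so rows that repeat a pose let the fingers close. It gives the time, the measured TCP pose, the force, the opening and the grip force at its end, in the units of the state.
- telemetry.state(): the state, without advancing time (a new reading comes with each control period).
- capture(name): name is "scene" or "top"; returns the picture (400x640x3 uint8, red, green, blue); there is no depth.
- camera_params(name): a dict with "fx", "fy", "cx", "cy" (pixels), "R" (3x3) and "t" (3): a world point X has camera coordinates R X + t. Camera axes: x right, y down, z forward; pixel columns grow to the right and rows downward; lengths in m; the calibration is good to about 2 mm. A picture is of the moment at which its call begins. camera_params takes no time and is no camera call.
- arm.job_done(): hands the job in; it is judged then, once.
Trained networks look in the newest picture that a camera, given by its name, has taken for a name from the list of things; names that differ only in an ending like _2 or _b are one class to them, and where a whole thing is asked for, a point or a joint stands for the part that bears it (a point fixed in the world has none). Each returns a list of dicts, best first, with "conf" (0 to 1); they miss things now and then, are a little off and sometimes report something else, mostly with a low value. They report only what shows in the picture. A call takes as long as a camera call. They do not tell look-alikes from the thing itself.
- spot_in(camera, label): "position" ([x, y, z] in m, in world coordinates, good to about 4 mm: the middle of the surface that is visible of it).
- silhouettes(camera, label): "mask" (400x640 bool, what is visible of it).
- spot_point(camera, label): "position" ([x, y, z] in m, in world coordinates, good to about 4 mm: a listed point, or the origin of a listed thing).
The state is a dict: "time": time; "joint_positions": joint angles; "dq": joint speeds; "tau": joint torques, N m; "ee_pos": TCP position; "tcp_rot": TCP orientation; "force": force on the tool from outside, world axes, zero at the start; "ft_torque": the same for the moment, N m; "gripper_width": finger opening in m; "grasp_force": force on a finger pad.
Only numpy, scipy, OpenCV 4.12 (cv2) and the standard library are available. Lean on these libraries where they do the work, as an engineer would, in place of code of your own. Each camera call takes 0.05 s, during which the arm holds its last target. There are 200 camera calls.

## Working session

There is one attempt and no reset: what is moved stays moved. The work goes in short steps, Python scripts to look and compute and a tool call to move; the robot and the scene stay as the last step left them, time stands still between calls to the robot, and variables do not carry over. Pictures are saved under pics/ and viewed, at most 14 in all, crops included, and the job is handed in when it is done.

Besides the shell and the picture viewer there is one more tool, called after "Request:" by a JSON object that holds its "method" and its "body". jog_arm: Moves the arm, as the interface text tells. Its arguments: {"type":"object","properties":{"increments":{"type":"array","items":{"type":"object","properties":{"linear":{"type":"array","items":{"type":"number"}},"twist":{"type":"array","items":{"type":"number"}},"claw":{"type":"number"}}}}},"required":["increments"]}

```bash
mkdir -p pics; ls
python3 - <<'E'
from workcell import telemetry, capture, camera_params, arm, spot_in, spot_point
import cv2, numpy as np
for c in ("scene","top"):
    im=capture(c); cv2.imwrite(f"pics/{c}0.png",im[:,:,::-1])
    p=camera_params(c); R=np.array(p["R"]);t=np.array(p["t"])
    print(c,p["fx"],p["cx"],p["cy"],"campos",(-R.T@t).round(3), R.round(3).tolist())
    for n in ["strip","disc","flange_mid","pipe_mid","offcut_mid","tube_mid","nut_mid","block_mid"]:
        for d in spot_point(c,n):
            X=np.array(d["position"]);q=R@X+t
            print(n,round(d["conf"],2),X.round(3),(p["fx"]*q[0]/q[2]+p["cx"]).round(),(p["fy"]*q[1]/q[2]+p["cy"]).round())
print(telemetry.state())
E
```

```text
pics
scene 511.48521481453935 319.92060810518956 202.25040472529787 campos [1.192 0.442 0.993] [[-0.569, 0.822, 0.02], [0.596, 0.429, -0.679], [-0.567, -0.374, -0.734]]
strip 0.91 [ 0.454 -0.135 -0.001] 292.0 198.0
disc 0.79 [ 0.463  0.121 -0.004] 373.0 245.0
flange_mid 0.92 [ 0.632 -0.228  0.008] 220.0 221.0
pipe_mid 0.69 [0.639 0.233 0.034] 378.0 311.0
offcut_mid 0.86 [0.558 0.364 0.016] 448.0 319.0
tube_mid 0.6 [0.678 0.082 0.028] 310.0 290.0
nut_mid 0.67 [ 0.661 -0.09   0.009] 255.0 254.0
nut_mid 0.63 [0.677 0.084 0.029] 311.0 290.0
nut_mid 0.61 [0.64  0.234 0.034] 378.0 311.0
block_mid 0.79 [ 0.401 -0.457  0.015] 215.0 136.0
block_mid 0.75 [ 0.431 -0.358  0.013] 234.0 156.0
block_mid 0.67 [ 0.277 -0.441  0.014] 247.0 118.0
block_mid 0.66 [ 0.326 -0.344  0.008] 261.0 140.0
top 499.59901523411935 317.3669887596629 197.20565365811424 campos [ 0.38  -0.052  1.363] [[-0.024, -0.999, -0.025], [-0.996, 0.026, -0.083], [0.084, 0.023, -0.996]]
strip 0.62 [ 0.449 -0.138 -0.004] 361.0 213.0
disc 0.57 [ 0.464  0.117 -0.004] 267.0 210.0
flange_mid 0.9 [ 0.634 -0.233  0.009] 394.0 144.0
flang
[... 581 characters left out ...]
e-04,
        6.23720510e+01, -1.08789019e+00]), 'dq': array([-0.06151192, -0.08988047, -0.00993382,  0.03246021, -0.00613965,
       -0.04220688]), 'tau': array([ 6.61822796e-04, -5.44564390e+01, -2.74047786e+01,  6.46957825e-02,
        1.66260620e-02,  1.41332603e-05]), 'ee_pos': array([ 0.14725202, -0.60739125,  0.22269105]), 'tcp_rot': array([[ 9.71862126e-01,  2.35550438e-01,  9.59639822e-06],
       [ 2.35550438e-01, -9.71862125e-01, -1.82497296e-05],
       [ 5.02764417e-06,  1.99966568e-05, -1.00000000e+00]]), 'force': array([ 0.18623913, -0.05394665,  0.02045567]), 'ft_torque': array([-0.03625547,  0.06874766, -0.00478578]), 'grasp_force': 0.0, 'gripper_width': 0.08779217976801941}
```

View pics/scene0.png

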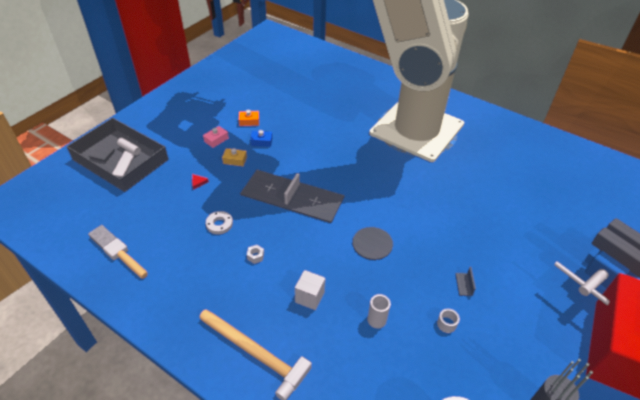

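View pics/top0.png

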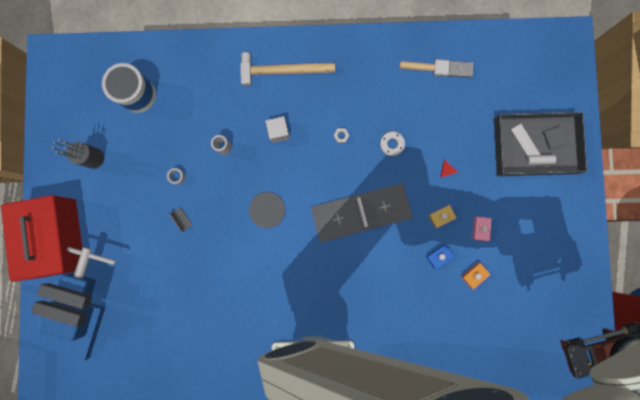

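Orange is at scene (249,118), pink at (216,136), blue at (261,138) and yellow-brass at (234,157), which is top (443,216). The brass-yellow one fits the description. I'll confirm it in a crop and fit models to the masks.

```bash
cat > fit.py <<'E'
from workcell import telemetry, capture, camera_params, silhouettes
import cv2, numpy as np
from scipy.optimize import minimize
CAM={c:camera_params(c) for c in ("scene","top")}
def proj(c,P):
    p=CAM[c];q=np.asarray(P)@np.array(p["R"]).T+np.array(p["t"])
    return np.c_[p["fx"]*q[:,0]/q[:,2]+p["cx"],p["fy"]*q[:,1]/q[:,2]+p["cy"]]
def prism(xy,z0,z1): return np.r_[np.c_[xy,np.full(len(xy),z0)],np.c_[xy,np.full(len(xy),z1)]]
def ngon(r,n,ph=0): a=np.arange(n)*2*np.pi/n+ph; return np.c_[r*np.cos(a),r*np.sin(a)]
def box(a,b): return np.array([[a,b],[-a,b],[-a,-b],[a,-b]])/2
M={"flange_mid":prism(ngon(.033,40),-.007,.007),"pipe_mid":prism(ngon(.021,40),-.035,.035),"offcut_mid":prism(ngon(.021,40),-.015,.015),
"tube_mid":prism(box(.05,.05),-.03,.03),"nut_mid":prism(ngon(.0208,6,np.pi/6),-.01,.01),
"block_mid":np.r_[prism(box(.06,.04),-.013,.013),prism(ngon(.007,16),.013,.027)],
"disc":prism(ngon(.05,60),0,.006),"strip":prism(box(.1,.26),0,.008)}
Z={"flange_mid":.007,"pipe_mid":.035,"offcut_mid":.015,"tube_mid":.03,"nut_mid":.01,"block_mid":.013,"disc":0,"strip":0}
S=4
def place(n,v,z):
    c,s=np.cos(v[2]),np.sin(v[2]); return M[n]@np.array([[c,-s,0],[s,c,0],[0,0,1]]).T+[v[0],v[1],z]
def render(c,n,v,z,roi):
    x0,y0,w,h=roi; m=np.zeros((h*S,w*S),np.uint8)
    hull=cv2.convexHull(proj(c,place(n,v,z)).astype(np.float32))[:,0]
    cv2.fillPoly(m,[np.round(((hull+.5-[x0,y0])*S-.5)*16).astype(np.int32)],1,shift=4)
    return cv2.resize(m.astype(np.float32),(w,h),interpolation=cv2.INTER_AREA)
def getmask(c,n,guess,z):
    g=proj(c,[[guess[0],guess[1],z]])[0]; best=None
    for d in silhouettes(c,n):
        m=d["mask"]; ys,xs=np.nonzero(m)
        if len(xs)<20: continue
        e=np.hypot(xs.mean()-g[0],ys.mean()-g[1])
        if e<14 and (best is None or e<best[0]): best=(e,m)
    return None if best is None else best[1]
def fit(n,guess,z=None,cams=("scene","top"),masks=None):
    """guess x,y,yaw -> fitted pose per camera and jointly, with mean IoU"""
    z=Z[n] if z is None else z; T={}
    for c in cams:
        m=(masks or {}).get(c)
        if m is None: m=getmask(c,n,guess,z)
        if m is None: continue
        hull=cv2.convexHull(np.argwhere(m)[:,::-1].astype(np.int32).reshape(-1,1,2))
        if n!="strip": f=np.zeros(m.shape,np.uint8);cv2.fillPoly(f,[hull],1)
        else: f=m.astype(np.uint8)
        x,y,w,h=cv2.boundingRect(hull); r=(max(x-12,0),max(y-12,0),w+24,h+24)
        T[c]=(f[r[1]:r[1]+r[3],r[0]:r[0]+r[2]].astype(np.float32),r)
    out={}
    for cs in [[c] for c in T]+([list(T)] if len(T)>1 else []):
        def cost(v): return sum(1-np.minimum(a,T[c][0]).sum()/np.maximum(a,T[c][0]).sum() for c in cs for a in [render(c,n,v,z,T[c][1])])/len(cs)
        best=min((minimize(cost,[guess[0],guess[1],guess[2]+d],method="Nelder-Mead",options=dict(initial_simplex=np.array([guess[0],guess[1],guess[2]+d])+np.array([[0,0,0],[.006,0,0],[0,.006,0],[0,0,.2]]),xatol=1e-4,fatol=1e-4)) for d in ([0] if n in("disc","flange_mid","pipe_mid","offcut_mid") else [-.4,0,.4])),key=lambda r:r.fun)
        out["+".join(cs)]=(best.x.round(4),round(1-best.fun,3))
    return out
E
python3 - <<'E'
from fit import *
a=capture("scene");b=capture("top")
cv2.imwrite("pics/crop1.png",np.hstack([cv2.resize(a[90:190,180:310],None,fx=3,fy=3,interpolation=3),cv2.resize(b[170:270,330:460],None,fx=3,fy=3,interpolation=3)])[:,:,::-1])
for n,g in {"strip":(.452,-.136,.2),"disc":(.463,.119,0),"flange_mid":(.633,-.23,0),"pipe_mid":(.639,.234,0),"tube_mid":(.676,.083,.1),"nut_mid":(.66,-.088,0),"block_mid":(.431,-.358,.4),"offcut_mid":(.558,.365,0)}.items():
    print(n,{k:(v[0].tolist(),v[1]) for k,v in fit(n,g).items()})
E
```

```text
strip {'scene': ([0.4501, -0.1389, 0.2249], np.float64(0.947)), 'top': ([0.4491, -0.1381, 0.2337], np.float64(0.977)), 'scene+top': ([0.4493, -0.138, 0.2264], np.float64(0.96))}
disc {'scene': ([0.4646, 0.1187, -0.035], np.float64(0.946)), 'top': ([0.4641, 0.1196, -0.0016], np.float64(0.954)), 'scene+top': ([0.464, 0.119, -0.0751], np.float64(0.947))}
flange_mid {'scene': ([0.637, -0.229, -0.0055], np.float64(0.91)), 'top': ([0.6359, -0.2283, 0.095], np.float64(0.957)), 'scene+top': ([0.6363, -0.2285, -0.0627], np.float64(0.931))}
pipe_mid {'top': ([0.6388, 0.2343, 0.0899], np.float64(0.936))}
tube_mid {'scene': ([0.6799, 0.0818, 0.1944], np.float64(0.957)), 'top': ([0.6776, 0.0824, 0.2067], np.float64(0.935)), 'scene+top': ([0.6784, 0.0818, 0.2125], np.float64(0.938))}
nut_mid {'scene': ([0.6614, -0.091, 0.082], np.float64(0.935)), 'top': ([0.6595, -0.0902, -0.0271], np.float64(0.896)), 'scene+top': ([0.6606, -0.0912, 0.0703], np.float64(0.894))}
block_mid {'scene': ([0.4352, -0.3541, -0.8878], np.float64(0.843)), 'top': ([0.4324, -0.3552, 1.9906], np.float64(0.92)), 'scene+top': ([0.4329, -0.3546, 2.0147], np.float64(0.863))}
offcut_mid {'scene': ([0.5619, 0.3636, -0.0027], np.float64(0.933)), 'top': ([0.5602, 0.3647, 0.1801], np.float64(0.934)), 'scene+top': ([0.5607, 0.364, 0.0842], np.float64(0.917))}
```

View pics/crop1.png

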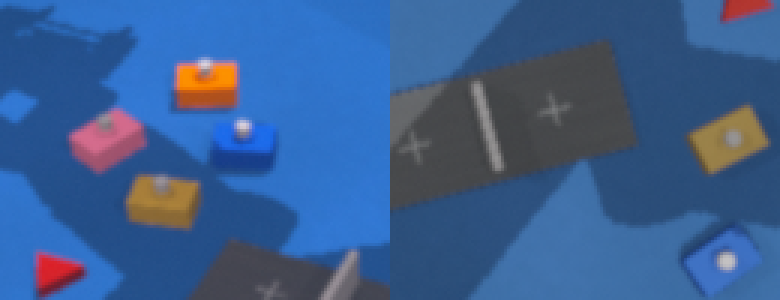

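The crop confirms it: brass-yellow at scene (234,157) / top (443,216), and the strip crosses at top (337.7,219) and (385,206.3). Both cameras' fits agree to about 2 mm. Next is a move helper and a check of the crosses.

```bash
cat > go.py <<'E'
import sys,numpy as np
from workcell import telemetry
from scipy.spatial.transform import Rotation as Ro
def go(x,y,z,yaw):
    s=telemetry.state();R=np.array(s["tcp_rot"]);a=np.radians(yaw)
    T=np.array([[np.cos(a),np.sin(a),0],[np.sin(a),-np.cos(a),0],[0,0,-1.]])
    print("lin",(R.T@(np.array([x,y,z])-s["ee_pos"])*1000).round(1),"tw",np.degrees(Ro.from_matrix(R.T@T).as_rotvec()).round(1))
if __name__=="__main__":
    go(*map(float,sys.argv[1:]))
E
python3 - <<'E'
from fit import *
for v in [(.4495,-.1383,.229)]:
    for y in (.065,-.065):
        P=[v[0]-y*np.sin(v[2]),v[1]+y*np.cos(v[2]),.008]; print(P,proj("top",[P]),proj("scene",[P]))
E
python3 go.py .636 -.2285 .10 103.1
```

```text
[np.float64(0.43474475668460894), np.float64(-0.07499689743224582), 0.008] [[337.78572494 218.39969736]] [[314.6430875  200.73544037]]
[np.float64(0.4642552433153911), np.float64(-0.2016031025677542), 0.008] [[384.25219787 206.35072454]] [[269.84276486 187.11101322]]
lin [ 564.2 -253.   122.7] tw [ -0.   -0.  -89.5]
```

Request:
{"method": "jog_arm", "body": {"increments": [{"linear": [564,-253,50],"twist": [0,0,-89.5],"claw": 1},{"linear": [564,-253,50],"twist": [0,0,-89.5],"claw": 1},{"linear": [564,-253,50],"twist": [0,0,-89.5],"claw": 1},{"linear": [564,-253,50],"twist": [0,0,-89.5],"claw": 1},{"linear": [564,-253,50],"twist": [0,0,-89.5],"claw": 1},{"linear": [564,-253,50],"twist": [0,0,-89.5],"claw": 1},{"linear": [564,-253,50],"twist": [0,0,-89.5],"claw": 1},{"linear": [564,-253,50],"twist": [0,0,-89.5],"claw": 1},{"linear": [564,-253,50],"twist": [0,0,-89.5],"claw": 1},{"linear": [564,-253,50],"twist": [0,0,-89.5],"claw": 1},{"linear": [564,-253,50],"twist": [0,0,-89.5],"claw": 1},{"linear": [564,-253,50],"twist": [0,0,-89.5],"claw": 1}]}}

```text
time: 2.8
ee_pos: [0.5426, -0.3005, 0.1824]
tcp_rot: [[-0.172, 0.985, 0.0], [0.985, 0.172, -0.0], [-0.0, 0.0, -1.0]]
force: [-0.2, -1.2, -1.3]
gripper_width: 0.0877
grasp_force: 0.0
```

```bash
python3 go.py .636 -.2285 .004 103.1
```

```text
lin [ 54.9 104.4 178.4] tw [ 0.   0.  -3.2]
```

Request:
{"method": "jog_arm", "body": {"increments": [{"linear": [55,104.4,30],"twist": [0,0,-3.2],"claw": 1},{"linear": [55,104.4,60],"twist": [0,0,-3.2],"claw": 1},{"linear": [55,104.4,90],"twist": [0,0,-3.2],"claw": 1},{"linear": [55,104.4,110],"twist": [0,0,-3.2],"claw": 1},{"linear": [55,104.4,130],"twist": [0,0,-3.2],"claw": 1},{"linear": [55,104.4,145],"twist": [0,0,-3.2],"claw": 1},{"linear": [55,104.4,155],"twist": [0,0,-3.2],"claw": 1},{"linear": [55,104.4,165],"twist": [0,0,-3.2],"claw": 1},{"linear": [55,104.4,172],"twist": [0,0,-3.2],"claw": 1},{"linear": [55,104.4,177],"twist": [0,0,-3.2],"claw": 1},{"linear": [55,104.4,178],"twist": [0,0,-3.2],"claw": 1},{"linear": [55,104.4,178],"twist": [0,0,-3.2],"claw": 1}]}}

```text
time: 3.8
ee_pos: [0.6351, -0.231, 0.005]
tcp_rot: [[-0.22, 0.975, 0.001], [0.975, 0.22, -0.0], [-0.001, 0.001, -1.0]]
force: [0.2, -0.1, -0.7]
gripper_width: 0.0875
grasp_force: 0.0
```

```bash
python3 go.py .636 -.2285 .004 103.1
```

```text
lin [2.2 1.4 1. ] tw [ 0.   0.  -0.4]
```

Request:
{"method": "jog_arm", "body": {"increments": [{"linear": [2.2,1.4,1],"twist": [0,0,-0.4],"claw": 1},{"linear": [2.2,1.4,1],"twist": [0,0,-0.4],"claw": 1},{"linear": [2.2,1.4,1],"twist": [0,0,-0.4],"claw": -1},{"linear": [2.2,1.4,1],"twist": [0,0,-0.4],"claw": -1},{"linear": [2.2,1.4,1],"twist": [0,0,-0.4],"claw": -1},{"linear": [2.2,1.4,1],"twist": [0,0,-0.4],"claw": -1},{"linear": [2.2,1.4,1],"twist": [0,0,-0.4],"claw": -1},{"linear": [2.2,1.4,1],"twist": [0,0,-0.4],"claw": -1},{"linear": [2.2,1.4,1],"twist": [0,0,-0.4],"claw": -1}]}}

```text
time: 4.55
ee_pos: [0.6359, -0.228, 0.0036]
tcp_rot: [[-0.228, 0.974, 0.0], [0.974, 0.228, -0.0], [-0.0, 0.0, -1.0]]
force: [-0.1, 0.4, 1.4]
gripper_width: 0.066
grasp_force: 30.0
```

```bash
python3 go.py .4347 -.075 .012 103.1
```

```text
lin [ 194.8 -161.1   -8.5] tw [0.  0.  0.1]
```

Request:
{"method": "jog_arm", "body": {"increments": [{"linear": [0,0,-30],"twist": [0,0,0],"claw": -1},{"linear": [0,0,-70],"twist": [0,0,0],"claw": -1},{"linear": [10,-8,-100],"twist": [0,0,0],"claw": -1},{"linear": [35,-29,-100],"twist": [0,0,0],"claw": -1},{"linear": [65,-54,-100],"twist": [0,0,0],"claw": -1},{"linear": [95,-79,-100],"twist": [0,0,0],"claw": -1},{"linear": [125,-103,-100],"twist": [0,0,0],"claw": -1},{"linear": [155,-128,-100],"twist": [0,0,0],"claw": -1},{"linear": [180,-149,-90],"twist": [0,0,0],"claw": -1},{"linear": [194.8,-161,-70],"twist": [0,0,0],"claw": -1},{"linear": [194.8,-161,-50],"twist": [0,0,0],"claw": -1},{"linear": [194.8,-161,-40],"twist": [0,0,0],"claw": -1}]}}

```text
time: 5.55
ee_pos: [0.4327, -0.0741, 0.042]
tcp_rot: [[-0.229, 0.973, -0.002], [0.973, 0.229, 0.0], [0.001, -0.002, -1.0]]
force: [-0.0, -0.0, -1.7]
gripper_width: 0.0662
grasp_force: 30.0
```

```bash
python3 go.py .4347 -.075 .0125 103.1
```

```text
lin [-1.3  1.8 29.5] tw [-0.1 -0.1  0.1]
```

Request:
{"method": "jog_arm", "body": {"increments": [{"linear": [0,0,10],"twist": [0,0,0],"claw": -1},{"linear": [0,0,18],"twist": [0,0,0],"claw": -1},{"linear": [0,0,22],"twist": [0,0,0],"claw": -1},{"linear": [0,0,22],"twist": [0,0,0],"claw": -1},{"linear": [0,0,22],"twist": [0,0,0],"claw": -1}]}}

```text
time: 5.97
ee_pos: [0.4351, -0.0753, 0.0213]
tcp_rot: [[-0.227, 0.974, 0.0], [0.974, 0.227, -0.0], [-0.0, 0.0, -1.0]]
force: [-0.4, 0.3, -2.4]
gripper_width: 0.066
grasp_force: 30.0
```

```bash
python3 go.py .4347 -.075 .0125 103.1
```

```text
lin [ 0.4 -0.3  8.8] tw [0. 0. 0.]
```

Request:
{"method": "jog_arm", "body": {"increments": [{"linear": [0,0,4],"twist": [0,0,0],"claw": -1},{"linear": [0,0,7],"twist": [0,0,0],"claw": -1},{"linear": [0,0,9],"twist": [0,0,0],"claw": -1},{"linear": [0,0,9.6],"twist": [0,0,0],"claw": -1},{"linear": [0,0,9.6],"twist": [0,0,0],"claw": -1},{"linear": [0,0,9.4],"twist": [0,0,0],"claw": 1},{"linear": [0,0,9],"twist": [0,0,0],"claw": 1},{"linear": [0,0,9],"twist": [0,0,0],"claw": 1},{"linear": [0,0,9],"twist": [0,0,0],"claw": 1},{"linear": [0,0,-10],"twist": [0,0,0],"claw": 1},{"linear": [0,0,-40],"twist": [0,0,0],"claw": 1},{"linear": [0,0,-75],"twist": [0,0,0],"claw": 1}]}}

```text
time: 6.97
ee_pos: [0.4333, -0.0747, 0.0962]
tcp_rot: [[-0.228, 0.974, -0.004], [0.974, 0.228, 0.001], [0.002, -0.003, -1.0]]
force: [1.2, -0.7, 0.8]
gripper_width: 0.0879
grasp_force: 0.0
```

```bash
python3 go.py .639 .234 .12 103.1
```

```text
lin [253.8 270.5 -24.3] tw [-0.2 -0.1  0.1]
```

Request:
{"method": "jog_arm", "body": {"increments": [{"linear": [10,10,-20],"twist": [0,0,0],"claw": 1},{"linear": [35,37,-25],"twist": [0,0,0],"claw": 1},{"linear": [62,66,-25],"twist": [0,0,0],"claw": 1},{"linear": [90,96,-25],"twist": [0,0,0],"claw": 1},{"linear": [118,125,-25],"twist": [0,0,0],"claw": 1},{"linear": [146,155,-25],"twist": [0,0,0],"claw": 1},{"linear": [174,185,-25],"twist": [0,0,0],"claw": 1},{"linear": [202,215,-25],"twist": [0,0,0],"claw": 1},{"linear": [228,243,-25],"twist": [0,0,0],"claw": 1},{"linear": [246,262,-25],"twist": [0,0,0],"claw": 1},{"linear": [254,269.5,-25],"twist": [0,0,0],"claw": 1},{"linear": [254,269.5,-25],"twist": [0,0,0],"claw": 1}]}}

```text
time: 7.97
ee_pos: [0.6398, 0.2356, 0.1211]
tcp_rot: [[-0.23, 0.973, 0.001], [0.973, 0.23, 0.0], [0.0, 0.001, -1.0]]
force: [-0.6, -0.9, -0.0]
gripper_width: 0.0878
grasp_force: 0.0
```

```bash
python3 - <<'E'
from fit import *
capture("scene");capture("top")
for n,g,z in [("flange_mid",(.435,-.075,0),.015),("strip",(.4495,-.138,.23),0),("pipe_mid",(.639,.234,0),.035)]:
    print(n,{k:(v[0].tolist(),v[1]) for k,v in fit(n,g,z).items()})
E
python3 go.py .639 .234 .03 103.1
```

```text
flange_mid {'scene': ([0.434, -0.0774, -0.0497], np.float64(0.859)), 'top': ([0.4354, -0.0772, 0.1391], np.float64(0.882)), 'scene+top': ([0.4351, -0.0768, -0.0573], np.float64(0.869))}
strip {'scene': ([0.4494, -0.1389, 0.2104], np.float64(0.812)), 'top': ([0.4494, -0.1386, 0.2361], np.float64(0.842)), 'scene+top': ([0.4492, -0.1385, 0.2268], np.float64(0.824))}
pipe_mid {'scene': ([0.6427, 0.2355, 0.1705], np.float64(0.703)), 'top': ([0.6371, 0.2168, 0.1824], np.float64(0.349)), 'scene+top': ([0.6405, 0.2341, 0.0203], np.float64(0.52))}
lin [ 1.3  0.4 91.6] tw [-0.  0. -0.]
```

Request:
{"method": "jog_arm", "body": {"increments": [{"linear": [0.5,1,25],"twist": [0,0,0],"claw": 1},{"linear": [0.5,1,50],"twist": [0,0,0],"claw": 1},{"linear": [0.5,1,72],"twist": [0,0,0],"claw": 1},{"linear": [0.5,1,85],"twist": [0,0,0],"claw": 1},{"linear": [0.5,1,89],"twist": [0,0,0],"claw": 1},{"linear": [0.5,1,89],"twist": [0,0,0],"claw": 1},{"linear": [0.5,1,89],"twist": [0,0,0],"claw": 1}]}}

```text
time: 8.95
ee_pos: [0.6407, 0.2345, 0.0332]
tcp_rot: [[-0.228, 0.974, 0.001], [0.974, 0.228, 0.0], [0.0, 0.001, -1.0]]
force: [0.1, -0.3, -0.7]
gripper_width: 0.0877
grasp_force: 0.0
```

```bash
python3 go.py .6395 .2343 .034 103.1
python3 - <<'E'
from fit import *
a=capture("scene");b=capture("top")
cv2.imwrite("pics/c2.png",np.hstack([cv2.resize(a[160:230,230:350],None,fx=3,fy=3,interpolation=3),cv2.resize(b[180:250,300:420],None,fx=3,fy=3,interpolation=3)])[:,:,::-1])
E
```

```text
lin [ 0.1 -1.2 -0.8] tw [ 0.1 -0.   0.1]
```

View pics/c2.png

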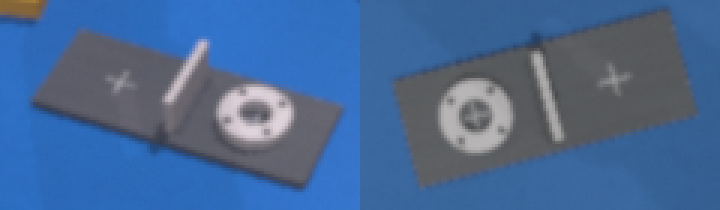

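The flange lies on the left half with the scribed cross centred in its bore (top crop about (476,116)). Now grip the pipe.

Request:
{"method": "jog_arm", "body": {"increments": [{"linear": [0,-0.5,0],"twist": [0,0,0],"claw": -1},{"linear": [0,-0.5,0],"twist": [0,0,0],"claw": -1},{"linear": [0,-0.5,0],"twist": [0,0,0],"claw": -1},{"linear": [0,-0.5,0],"twist": [0,0,0],"claw": -1},{"linear": [0,-0.5,0],"twist": [0,0,0],"claw": -1},{"linear": [0,-0.5,0],"twist": [0,0,0],"claw": -1},{"linear": [0,-0.5,0],"twist": [0,0,0],"claw": -1},{"linear": [0,-0.5,0],"twist": [0,0,0],"claw": -1},{"linear": [0,-0.5,0],"twist": [0,0,0],"claw": -1}]}}

```text
time: 9.8
ee_pos: [0.6396, 0.2343, 0.0323]
tcp_rot: [[-0.228, 0.974, -0.0], [0.974, 0.228, 0.0], [0.0, -0.0, -1.0]]
force: [0.2, 0.4, -0.2]
gripper_width: 0.0423
grasp_force: 30.0
```

```bash
python3 go.py .4347 -.075 .0552 103.1
```

```text
lin [-254.5 -270.   -22.9] tw [-0.  -0.   0.1]
```

Request:
{"method": "jog_arm", "body": {"increments": [{"linear": [0,0,-25],"twist": [0,0,0],"claw": -1},{"linear": [0,0,-55],"twist": [0,0,0],"claw": -1},{"linear": [-12,-13,-80],"twist": [0,0,0],"claw": -1},{"linear": [-35,-37,-95],"twist": [0,0,0],"claw": -1},{"linear": [-62,-66,-100],"twist": [0,0,0],"claw": -1},{"linear": [-90,-95,-100],"twist": [0,0,0],"claw": -1},{"linear": [-118,-125,-100],"twist": [0,0,0],"claw": -1},{"linear": [-146,-155,-100],"twist": [0,0,0],"claw": -1},{"linear": [-174,-185,-100],"twist": [0,0,0],"claw": -1},{"linear": [-202,-214,-100],"twist": [0,0,0],"claw": -1},{"linear": [-228,-242,-95],"twist": [0,0,0],"claw": -1},{"linear": [-245,-260,-85],"twist": [0,0,0],"claw": -1}]}}

```text
time: 10.8
ee_pos: [0.4402, -0.0654, 0.1178]
tcp_rot: [[-0.227, 0.974, 0.0], [0.974, 0.227, -0.0], [-0.0, 0.0, -1.0]]
force: [-0.3, -0.1, -1.9]
gripper_width: 0.0423
grasp_force: 30.0
```

Request:
{"method": "jog_arm", "body": {"increments": [{"linear": [-7,-7.5,10],"twist": [0,0,0],"claw": -1},{"linear": [-9.5,-10,25],"twist": [0,0,0],"claw": -1},{"linear": [-9.5,-10,38],"twist": [0,0,0],"claw": -1},{"linear": [-9.5,-10,45],"twist": [0,0,0],"claw": -1},{"linear": [-9.5,-10,48],"twist": [0,0,0],"claw": -1},{"linear": [-9.5,-10,48],"twist": [0,0,0],"claw": -1},{"linear": [-9.5,-10,48],"twist": [0,0,0],"claw": -1}]}}

```text
time: 11.38
ee_pos: [0.4349, -0.0748, 0.0696]
tcp_rot: [[-0.228, 0.974, 0.0], [0.974, 0.228, -0.0], [-0.0, 0.0, -1.0]]
force: [-0.2, -0.2, -1.8]
gripper_width: 0.0421
grasp_force: 30.0
```

```bash
python3 go.py .4347 -.075 .0543 103.1;  python3 - <<'E'
from fit import *
a=capture("scene");b=capture("top")
cv2.imwrite("pics/c3.png",np.hstack([cv2.resize(a[140:240,230:350],None,fx=3,fy=3,interpolation=3),cv2.resize(b[150:250,280:400],None,fx=3,fy=3,interpolation=3)])[:,:,::-1])
E
```

```text
lin [-0.1 -0.3 15.3] tw [0.  0.  0.1]
```

View pics/c3.png

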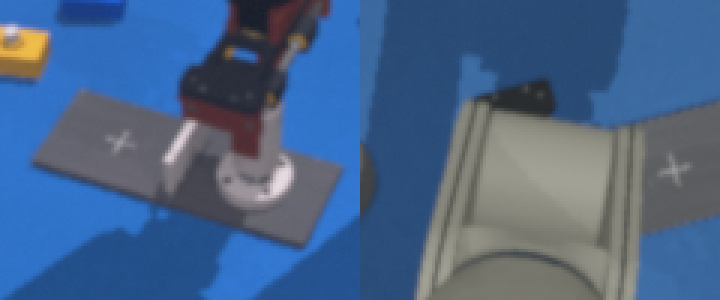

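The pipe hangs just over the flange centre (scene crop about (265,150)). Lower and release.

Request:
{"method": "jog_arm", "body": {"increments": [{"linear": [0,-0.3,7],"twist": [0,0,0],"claw": -1},{"linear": [0,-0.3,12],"twist": [0,0,0],"claw": -1},{"linear": [0,-0.3,14.5],"twist": [0,0,0],"claw": -1},{"linear": [0,-0.3,15.3],"twist": [0,0,0],"claw": -1},{"linear": [0,-0.3,15.6],"twist": [0,0,0],"claw": -1},{"linear": [0,-0.3,15.6],"twist": [0,0,0],"claw": -1},{"linear": [0,-0.3,15.3],"twist": [0,0,0],"claw": 0.7},{"linear": [0,-0.3,15.3],"twist": [0,0,0],"claw": 0.7},{"linear": [0,-0.3,15.3],"twist": [0,0,0],"claw": 0.7},{"linear": [0,-0.3,15],"twist": [0,0,0],"claw": 0.7},{"linear": [0,-0.3,0],"twist": [0,0,0],"claw": 0.7},{"linear": [0,-0.3,-30],"twist": [0,0,0],"claw": 0.7}]}}

```text
time: 12.48
ee_pos: [0.4322, -0.0746, 0.0975]
tcp_rot: [[-0.228, 0.974, -0.006], [0.974, 0.228, 0.001], [0.003, -0.006, -1.0]]
force: [0.2, -0.2, 0.3]
gripper_width: 0.074
grasp_force: 0.0
```

```bash
python3 go.py .6785 .082 .14 103.1
```

```text
lin [ 96.5 275.3 -43.8] tw [-0.3 -0.1  0.1]
```

Request:
{"method": "jog_arm", "body": {"increments": [{"linear": [0,0,-30],"twist": [0,0,0],"claw": 0.8},{"linear": [3,8,-42],"twist": [0,0,0],"claw": 0.8},{"linear": [12,33,-42],"twist": [0,0,1],"claw": 0.8},{"linear": [24,68,-42],"twist": [0,0,1.4],"claw": 0.8},{"linear": [37,104,-42],"twist": [0,0,1.4],"claw": 0.8},{"linear": [50,140,-42],"twist": [0,0,1.4],"claw": 0.8},{"linear": [63,176,-42],"twist": [0,0,1.4],"claw": 0.8},{"linear": [76,212,-42],"twist": [0,0,1.4],"claw": 0.8},{"linear": [88,246,-42],"twist": [0,0,1.4],"claw": 0.8},{"linear": [95,266,-42],"twist": [0,0,1.4],"claw": 0.8},{"linear": [97.6,273,-42],"twist": [0,0,1.4],"claw": 0.8},{"linear": [97.6,273,-35],"twist": [0,0,1.4],"claw": 0.8}]}}

```text
time: 13.48
ee_pos: [0.6796, 0.0832, 0.1348]
tcp_rot: [[-0.205, 0.979, 0.002], [0.979, 0.205, 0.0], [-0.0, 0.002, -1.0]]
force: [0.3, -0.5, -0.4]
gripper_width: 0.0792
grasp_force: 0.0
```

Request:
{"method": "jog_arm", "body": {"increments": [{"linear": [0,0,20],"twist": [0,0,0],"claw": 0.8},{"linear": [0,0,45],"twist": [0,0,0],"claw": 0.8},{"linear": [0,0,70],"twist": [0,0,0],"claw": 0.8},{"linear": [0,0,90],"twist": [0,0,0],"claw": 0.8},{"linear": [0,0,103],"twist": [0,0,0],"claw": 0.8},{"linear": [0,0,110],"twist": [0,0,0],"claw": 0.8},{"linear": [0,0,110],"twist": [0,0,0],"claw": 0.8},{"linear": [0,0,110],"twist": [0,0,0],"claw": 0.8}]}}

```text
time: 14.15
ee_pos: [0.6779, 0.0818, 0.0248]
tcp_rot: [[-0.204, 0.979, 0.0], [0.979, 0.204, -0.0], [-0.0, 0.0, -1.0]]
force: [-0.8, -0.5, -1.0]
gripper_width: 0.0788
grasp_force: 0.0
```

```bash
python3 go.py .6785 .082 .025 101.7;  python3 - <<'E'
from fit import *
a=capture("scene");b=capture("top")
cv2.imwrite("pics/c4.png",np.hstack([cv2.resize(a[140:240,230:350],None,fx=3,fy=3,interpolation=3),cv2.resize(b[150:250,280:400],None,fx=3,fy=3,interpolation=3)])[:,:,::-1])
print({k:(v[0].tolist(),v[1]) for k,v in fit("pipe_mid",(.435,-.075,0),.057).items()})
E
```

```text
lin [ 0.1  0.6 -0.2] tw [0. 0. 0.]
{}
```

View pics/c4.png

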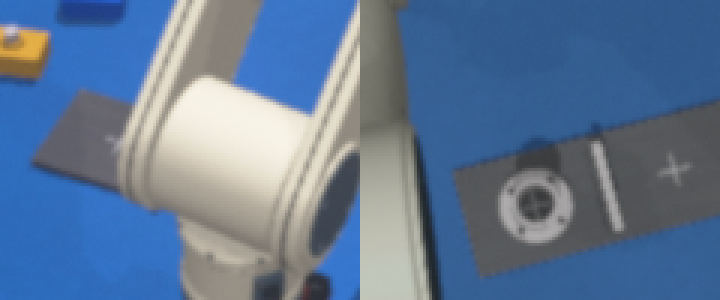

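The pipe seems to stand on the flange (its shadow is new at crop (535,150)). I'll check that once the view is clear. Grip the tube.

Request:
{"method": "jog_arm", "body": {"increments": [{"linear": [0,0.5,0],"twist": [0,0,0],"claw": -1},{"linear": [0,0.5,0],"twist": [0,0,0],"claw": -1},{"linear": [0,0.5,0],"twist": [0,0,0],"claw": -1},{"linear": [0,0.5,0],"twist": [0,0,0],"claw": -1},{"linear": [0,0.5,0],"twist": [0,0,0],"claw": -1},{"linear": [0,0.5,0],"twist": [0,0,0],"claw": -1},{"linear": [0,0.5,0],"twist": [0,0,0],"claw": -1},{"linear": [0,0.5,0],"twist": [0,0,0],"claw": -1},{"linear": [0,0.5,-20],"twist": [0,0,0],"claw": -1},{"linear": [0,0.5,-60],"twist": [0,0,0],"claw": -1},{"linear": [0,0.5,-100],"twist": [0,0,0],"claw": -1},{"linear": [0,0.5,-130],"twist": [0,0,0],"claw": -1}]}}

```text
time: 15.35
ee_pos: [0.6784, 0.0823, 0.1561]
tcp_rot: [[-0.204, 0.979, 0.0], [0.979, 0.204, -0.0], [-0.0, 0.0, -1.0]]
force: [2.6, 0.5, -3.9]
gripper_width: 0.0499
grasp_force: 30.0
```

```bash
python3 go.py .4643 -.2016 .0328 103.1
```

```text
lin [-234.2 -267.5  123.3] tw [ 0.   0.  -1.3]
```

Request:
{"method": "jog_arm", "body": {"increments": [{"linear": [-12,-14,0],"twist": [0,0,0],"claw": -1},{"linear": [-35,-40,0],"twist": [0,0,0],"claw": -1},{"linear": [-60,-68.5,0],"twist": [0,0,-1.3],"claw": -1},{"linear": [-85,-97,0],"twist": [0,0,-1.3],"claw": -1},{"linear": [-110,-126,0],"twist": [0,0,-1.3],"claw": -1},{"linear": [-135,-154,0],"twist": [0,0,-1.3],"claw": -1},{"linear": [-160,-183,0],"twist": [0,0,-1.3],"claw": -1},{"linear": [-185,-211,0],"twist": [0,0,-1.3],"claw": -1},{"linear": [-210,-240,0],"twist": [0,0,-1.3],"claw": -1},{"linear": [-226,-258,5],"twist": [0,0,-1.3],"claw": -1},{"linear": [-234.2,-267.5,20],"twist": [0,0,-1.3],"claw": -1},{"linear": [-234.2,-267.5,45],"twist": [0,0,-1.3],"claw": -1}]}}

```text
time: 16.35
ee_pos: [0.4637, -0.2041, 0.1103]
tcp_rot: [[-0.223, 0.975, 0.003], [0.975, 0.223, -0.002], [-0.002, 0.002, -1.0]]
force: [1.5, -0.4, -3.9]
gripper_width: 0.0498
grasp_force: 30.0
```

Request:
{"method": "jog_arm", "body": {"increments": [{"linear": [0,0,20],"twist": [0,0,0],"claw": -1},{"linear": [0,0,40],"twist": [0,0,0],"claw": -1},{"linear": [0,0,55],"twist": [0,0,0],"claw": -1},{"linear": [0,0,63],"twist": [0,0,0],"claw": -1},{"linear": [0,0,65],"twist": [0,0,0],"claw": -1},{"linear": [0,0,65],"twist": [0,0,0],"claw": -1},{"linear": [0,0,65],"twist": [0,0,0],"claw": -1}]}}

```text
time: 16.93
ee_pos: [0.4648, -0.2017, 0.0449]
tcp_rot: [[-0.226, 0.974, 0.001], [0.974, 0.226, -0.0], [-0.0, 0.001, -1.0]]
force: [-0.1, 0.6, -3.6]
gripper_width: 0.0497
grasp_force: 30.0
```

```bash
python3 go.py .4643 -.2016 .0328 103.1
```

```text
lin [ 0.2 -0.4 12.1] tw [ 0.  0. -0.]
```

Request:
{"method": "jog_arm", "body": {"increments": [{"linear": [0.2,-0.4,6],"twist": [0,0,0],"claw": -1},{"linear": [0.2,-0.4,10],"twist": [0,0,0],"claw": -1},{"linear": [0.2,-0.4,12],"twist": [0,0,0],"claw": -1},{"linear": [0.2,-0.4,12.4],"twist": [0,0,0],"claw": -1},{"linear": [0.2,-0.4,12.4],"twist": [0,0,0],"claw": -1},{"linear": [0.2,-0.4,12.2],"twist": [0,0,0],"claw": 0.8},{"linear": [0.2,-0.4,12],"twist": [0,0,0],"claw": 0.8},{"linear": [0.2,-0.4,12],"twist": [0,0,0],"claw": 0.8},{"linear": [0.2,-0.4,12],"twist": [0,0,0],"claw": 0.8},{"linear": [0.2,-0.4,-10],"twist": [0,0,0],"claw": 0.8},{"linear": [0.2,-0.4,-45],"twist": [0,0,0],"claw": 0.8},{"linear": [0.2,-0.4,-75],"twist": [0,0,0],"claw": 0.8}]}}

```text
time: 17.93
ee_pos: [0.4634, -0.2013, 0.1201]
tcp_rot: [[-0.226, 0.974, -0.001], [0.974, 0.226, 0.001], [0.001, -0.001, -1.0]]
force: [0.3, -0.4, 0.9]
gripper_width: 0.0791
grasp_force: 0.0
```

```bash
python3 go.py .6606 -.0909 .12 94.0
```

```text
lin [ 6.29e+01  2.17e+02 -1.00e-01] tw [-0.1 -0.1  9.1]
```

Request:
{"method": "jog_arm", "body": {"increments": [{"linear": [3,8,-10],"twist": [0,0,3],"claw": 0.8},{"linear": [10,35,-10],"twist": [0,0,6],"claw": 0.8},{"linear": [20,70,-10],"twist": [0,0,9.5],"claw": 0.8},{"linear": [30,105,-10],"twist": [0,0,9.5],"claw": 0.8},{"linear": [40,140,-10],"twist": [0,0,9.5],"claw": 0.8},{"linear": [51,175,0],"twist": [0,0,9.5],"claw": 0.8},{"linear": [60,205,10],"twist": [0,0,9.5],"claw": 0.8},{"linear": [63,216,30],"twist": [0,0,9.5],"claw": 0.6},{"linear": [63,216,50],"twist": [0,0,9.5],"claw": 0.6},{"linear": [63,216,70],"twist": [0,0,9.5],"claw": 0.6},{"linear": [63,216,85],"twist": [0,0,9.5],"claw": 0.6},{"linear": [63,216,85],"twist": [0,0,9.5],"claw": 0.6}]}}

```text
time: 18.93
ee_pos: [0.6576, -0.0908, 0.0308]
tcp_rot: [[-0.062, 0.998, -0.006], [0.998, 0.062, 0.001], [0.001, -0.006, -1.0]]
force: [-0.9, 0.8, 0.0]
gripper_width: 0.0705
grasp_force: 0.0
```

```bash
python3 go.py .6606 -.0909 .004 93.6
python3 - <<'E'
from fit import *
a=capture("scene");b=capture("top")
cv2.imwrite("pics/c5.png",np.hstack([cv2.resize(a[130:270,220:350],None,fx=3,fy=3,interpolation=3),cv2.resize(b[110:250,280:410],None,fx=3,fy=3,interpolation=3)])[:,:,::-1])
for n,g,z in [("nut_mid",(.6606,-.0909,.05),.01),("pipe_mid",(.435,-.075,0),.057),("tube_mid",(.464,-.2016,.227),.038)]: print(n,{k:(v[0].tolist(),v[1]) for k,v in fit(n,g,z).items()})
E
```

```text
lin [-0.3  3.2 26.8] tw [-0.3 -0.1 -0. ]
nut_mid {'scene': ([0.6602, -0.0908, 0.2431], np.float64(0.849))}
pipe_mid {'scene': ([0.4342, -0.0753, 0.1167], np.float64(0.939))}
tube_mid {'scene': ([0.445, -0.1983, 0.7192], np.float64(0.407)), 'top': ([0.4648, -0.2028, 0.2043], np.float64(0.847)), 'scene+top': ([0.4645, -0.2023, 0.2158], np.float64(0.594))}
```

View pics/c5.png

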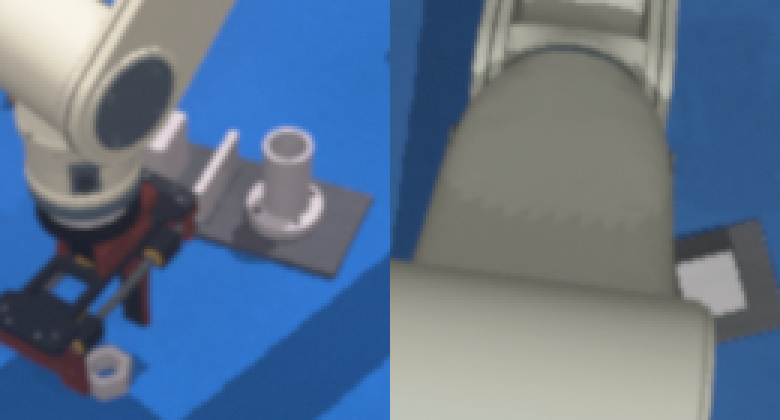

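The pipe stands upright on the flange (scene crop about (288,190)) and the tube is at the right cross. The gripper straddles the nut at crop (110,372). Descend and settle.

Request:
{"method": "jog_arm", "body": {"increments": [{"linear": [0,0,10],"twist": [0,0,0],"claw": 0.6},{"linear": [0,0,20],"twist": [0,0,0],"claw": 0.6},{"linear": [0,0,26],"twist": [0,0,0],"claw": 0.6},{"linear": [0,0,26],"twist": [0,0,0],"claw": 0.6},{"linear": [0,0,26],"twist": [0,0,0],"claw": 0.6}]}}

```text
time: 19.75
ee_pos: [0.6593, -0.0911, 0.0072]
tcp_rot: [[-0.062, 0.998, -0.002], [0.998, 0.062, 0.0], [0.0, -0.002, -1.0]]
force: [-0.2, 1.1, 0.9]
gripper_width: 0.0699
grasp_force: 0.0
```

```bash
python3 go.py .6606 -.0909 .004 93.6
```

```text
lin [0.2 1.3 3.2] tw [-0.1 -0.  -0. ]
```

Request:
{"method": "jog_arm", "body": {"increments": [{"linear": [0,0.5,1.5],"twist": [0,0,0],"claw": 0.6},{"linear": [0,0.5,1.5],"twist": [0,0,0],"claw": -1},{"linear": [0,0.5,1.5],"twist": [0,0,0],"claw": -1},{"linear": [0,0.5,1.5],"twist": [0,0,0],"claw": -1},{"linear": [0,0.5,1.5],"twist": [0,0,0],"claw": -1},{"linear": [0,0.5,1.5],"twist": [0,0,0],"claw": -1},{"linear": [0,0.5,1.5],"twist": [0,0,0],"claw": -1},{"linear": [0,0.5,1.5],"twist": [0,0,0],"claw": -1},{"linear": [0,0.5,1.5],"twist": [0,0,0],"claw": -1},{"linear": [0,0.5,1.5],"twist": [0,0,0],"claw": -1}]}}

```text
time: 20.58
ee_pos: [0.6607, -0.0912, 0.0071]
tcp_rot: [[-0.062, 0.998, 0.0], [0.998, 0.062, -0.0], [-0.0, 0.0, -1.0]]
force: [-0.1, 0.5, 2.0]
gripper_width: 0.0361
grasp_force: 30.0
```

```bash
python3 go.py .4645 -.202 .073 103.1
```

```text
lin [ -98.3 -202.7  -66. ] tw [ 0.   0.  -9.5]
```

Request:
{"method": "jog_arm", "body": {"increments": [{"linear": [0,0,-30],"twist": [0,0,0],"claw": -1},{"linear": [0,0,-70],"twist": [0,0,0],"claw": -1},{"linear": [0,0,-110],"twist": [0,0,0],"claw": -1},{"linear": [-6,-12,-130],"twist": [0,0,0],"claw": -1},{"linear": [-18,-37,-130],"twist": [0,0,-3],"claw": -1},{"linear": [-34,-70,-130],"twist": [0,0,-6],"claw": -1},{"linear": [-50,-103,-130],"twist": [0,0,-9.5],"claw": -1},{"linear": [-66,-136,-130],"twist": [0,0,-9.5],"claw": -1},{"linear": [-82,-169,-130],"twist": [0,0,-9.5],"claw": -1},{"linear": [-93,-192,-125],"twist": [0,0,-9.5],"claw": -1},{"linear": [-98.3,-202.7,-115],"twist": [0,0,-9.5],"claw": -1},{"linear": [-98.3,-202.7,-100],"twist": [0,0,-9.5],"claw": -1}]}}

```text
time: 21.58
ee_pos: [0.4622, -0.2031, 0.1074]
tcp_rot: [[-0.224, 0.975, 0.0], [0.975, 0.224, -0.0], [-0.001, 0.0, -1.0]]
force: [-0.1, 0.5, -0.8]
gripper_width: 0.0367
grasp_force: 30.0
```

Request:
{"method": "jog_arm", "body": {"increments": [{"linear": [0,0,10],"twist": [0,0,0],"claw": -1},{"linear": [0,0,18],"twist": [0,0,0],"claw": -1},{"linear": [0,0,20],"twist": [0,0,0],"claw": -1},{"linear": [0,0,20],"twist": [0,0,0],"claw": -1},{"linear": [0,0,20],"twist": [0,0,0],"claw": -1}]}}

```text
time: 22.0
ee_pos: [0.4649, -0.2017, 0.0869]
tcp_rot: [[-0.227, 0.974, 0.0], [0.974, 0.227, 0.0], [-0.0, 0.0, -1.0]]
force: [0.4, 0.1, -2.0]
gripper_width: 0.0365
grasp_force: 30.0
```

```bash
python3 go.py .4645 -.202 .075 103.1
```

```text
lin [-0.2 -0.4 11.9] tw [0. 0. 0.]
```

Request:
{"method": "jog_arm", "body": {"increments": [{"linear": [0,-0.4,6],"twist": [0,0,0],"claw": -1},{"linear": [0,-0.4,10],"twist": [0,0,0],"claw": -1},{"linear": [0,-0.4,11.5],"twist": [0,0,0],"claw": -1},{"linear": [0,-0.4,11.9],"twist": [0,0,0],"claw": -1},{"linear": [0,-0.4,11.9],"twist": [0,0,0],"claw": -1}]}}

```text
time: 22.42
ee_pos: [0.464, -0.2019, 0.075]
tcp_rot: [[-0.226, 0.974, -0.0], [0.974, 0.226, 0.0], [0.0, -0.0, -1.0]]
force: [-0.4, -0.3, 0.3]
gripper_width: 0.0362
grasp_force: 30.0
```

Request:
{"method": "jog_arm", "body": {"increments": [{"linear": [0,0,0.3],"twist": [0,0,0],"claw": -1},{"linear": [0,0,0.3],"twist": [0,0,0],"claw": 0.6},{"linear": [0,0,0.3],"twist": [0,0,0],"claw": 0.6},{"linear": [0,0,0],"twist": [0,0,0],"claw": 0.6},{"linear": [0,0,0],"twist": [0,0,0],"claw": 0.6},{"linear": [0,0,-15],"twist": [0,0,0],"claw": 0.6},{"linear": [0,0,-45],"twist": [0,0,0],"claw": 0.6},{"linear": [0,0,-60],"twist": [0,0,0],"claw": 0.6},{"linear": [0,0,-60],"twist": [0,0,0],"claw": 0.6}]}}

```text
time: 23.17
ee_pos: [0.466, -0.203, 0.1379]
tcp_rot: [[-0.226, 0.974, 0.005], [0.974, 0.226, -0.002], [-0.003, 0.004, -1.0]]
force: [-0.3, -0.3, -0.0]
gripper_width: 0.0703
grasp_force: 0.0
```

```bash
python3 - <<'E'
from fit import *
b=capture("top");a=capture("scene")
for c,im in (("top",b),("scene",a)):
    h=cv2.cvtColor(im,cv2.COLOR_RGB2HSV); m=((h[...,0]>14)&(h[...,0]<32)&(h[...,1]>120)&(h[...,2]>60))
    u=proj(c,[[.433,-.355,.013]])[0].astype(int); k=np.zeros_like(m);k[u[1]-15:u[1]+15,u[0]-18:u[0]+18]=1; m&=k
    print(c,u,m.sum(),h[u[1]+4,u[0]])
    if c=="top": mt=m
    else: ms=m
print({k:(v[0].tolist(),v[1]) for k,v in fit("block_mid",(.433,-.355,2.0),.013,masks=dict(top=mt if mt.sum()>150 else None,scene=ms if ms.sum()>150 else None)).items()})
print({k:(v[0].tolist(),v[1]) for k,v in fit("block_mid",(.433,-.355,2.0),.013).items()})
E
python3 go.py .433 -.355 .12 115
```

```text
top [442 216] 60 [ 28  20 169]
scene [234 156] 261 [ 18 157 149]
{'scene': ([0.4338, -0.3541, 2.2155], np.float64(0.801)), 'top': ([0.4322, -0.3546, 1.9235], np.float64(0.373)), 'scene+top': ([0.4325, -0.3545, 1.9349], np.float64(0.578))}
{'scene': ([0.4346, -0.3553, 1.988], np.float64(0.932)), 'top': ([0.4322, -0.3546, 1.9235], np.float64(0.373)), 'scene+top': ([0.4337, -0.3553, 1.9318], np.float64(0.644))}
lin [-142.5  -64.1   13.8] tw [ -0.1  -0.1 -11.9]
```

Request:
{"method": "jog_arm", "body": {"increments": [{"linear": [-14,-6,0],"twist": [0,0,-3],"claw": 0.6},{"linear": [-40,-18,0],"twist": [0,0,-6],"claw": 0.6},{"linear": [-72,-32,0],"twist": [0,0,-11],"claw": 0.6},{"linear": [-104,-46,0],"twist": [0,0,-11],"claw": 0.6},{"linear": [-130,-59,10],"twist": [0,0,-11],"claw": 0.6},{"linear": [-142,-63.5,30],"twist": [0,0,-11],"claw": 0.6},{"linear": [-142,-63.5,55],"twist": [0,0,-11],"claw": 0.6},{"linear": [-142,-63.5,75],"twist": [0,0,-11],"claw": 0.6},{"linear": [-142,-63.5,80],"twist": [0,0,-11],"claw": 0.6},{"linear": [-142,-63.5,80],"twist": [0,0,-11],"claw": 0.6},{"linear": [-142,-63.5,80],"twist": [0,0,-11],"claw": 0.6}]}}

```text
time: 24.33
ee_pos: [0.4341, -0.3544, 0.0547]
tcp_rot: [[-0.408, 0.913, -0.001], [0.913, 0.408, 0.001], [0.001, -0.001, -1.0]]
force: [0.4, 0.0, 1.0]
gripper_width: 0.0701
grasp_force: 0.0
```

```bash
python3 go.py .4333 -.355 .005 114
python3 - <<'E'
from fit import *
a=capture("scene");b=capture("top")
cv2.imwrite("pics/c6.png",np.hstack([cv2.resize(a[110:230,200:350],None,fx=2.6,fy=2.6,interpolation=3),cv2.resize(b[150:270,320:470],None,fx=2.6,fy=2.6,interpolation=3)])[:,:,::-1])
E
```

```text
lin [-0.2 -1.  49.7] tw [-0.  -0.1  0.1]
```

View pics/c6.png

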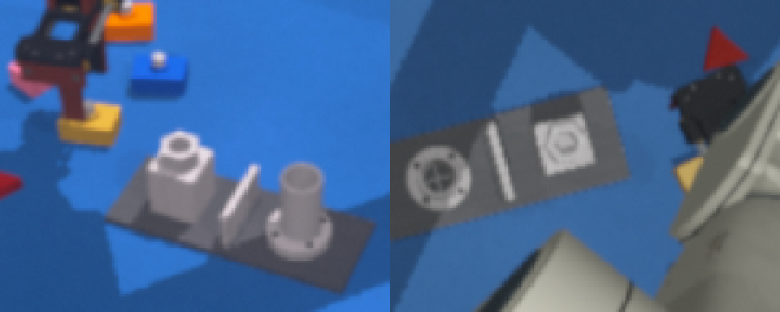

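The nut sits centred on the tube (scene crop (180,150)), the pipe is on the flange, and the gripper is above the brass block (crop (90,125)). Descend and grip.

Request:
{"method": "jog_arm", "body": {"increments": [{"linear": [0,-0.5,15],"twist": [0,0,0],"claw": 0.6},{"linear": [0,-0.5,30],"twist": [0,0,0],"claw": 0.6},{"linear": [0,-0.5,42],"twist": [0,0,0],"claw": 0.6},{"linear": [0,-0.5,48],"twist": [0,0,0],"claw": 0.6},{"linear": [0,-0.5,49.5],"twist": [0,0,0],"claw": 0.6},{"linear": [0,-0.5,49.5],"twist": [0,0,0],"claw": -1},{"linear": [0,-0.5,49.5],"twist": [0,0,0],"claw": -1},{"linear": [0,-0.5,49.5],"twist": [0,0,0],"claw": -1},{"linear": [0,-0.5,49.5],"twist": [0,0,0],"claw": -1},{"linear": [0,-0.5,49.5],"twist": [0,0,0],"claw": -1},{"linear": [0,-0.5,49.5],"twist": [0,0,0],"claw": -1},{"linear": [0,-0.5,49.5],"twist": [0,0,0],"claw": -1}]}}

```text
time: 25.43
ee_pos: [0.434, -0.3551, 0.0059]
tcp_rot: [[-0.408, 0.913, 0.0], [0.913, 0.408, -0.0], [-0.001, 0.0, -1.0]]
force: [-0.8, 0.4, 4.6]
gripper_width: 0.0398
grasp_force: 29.9
```

Request:
{"method": "jog_arm", "body": {"increments": [{"linear": [0,0,0],"twist": [0,0,0],"claw": -1},{"linear": [0,0,0],"twist": [0,0,0],"claw": -1}]}}

```text
time: 25.6
ee_pos: [0.434, -0.3552, 0.0059]
tcp_rot: [[-0.408, 0.913, 0.0], [0.913, 0.408, -0.0], [-0.001, 0.0, -1.0]]
force: [-1.1, -0.8, 4.6]
gripper_width: 0.0395
grasp_force: 29.9
```

```bash
python3 go.py .464 .1192 .0112 114;python3 go.py .62 -.10 .21 114
```

```text
lin [420.9 220.8  -5.5] tw [0.  0.  0.1]
lin [ 157.   274.  -204.1] tw [0.  0.  0.1]
```

Request:
{"method": "jog_arm", "body": {"increments": [{"linear": [0,0,-20],"twist": [0,0,0],"claw": -1},{"linear": [0,0,-50],"twist": [0,0,0],"claw": -1},{"linear": [0,0,-85],"twist": [0,0,0],"claw": -1},{"linear": [0,0,-120],"twist": [0,0,0],"claw": -1},{"linear": [0,0,-150],"twist": [0,0,0],"claw": -1},{"linear": [13,7,-170],"twist": [0,0,0],"claw": -1},{"linear": [38,20,-180],"twist": [0,0,0],"claw": -1},{"linear": [67,35,-180],"twist": [0,0,0],"claw": -1},{"linear": [97,51,-180],"twist": [0,0,0],"claw": -1},{"linear": [127,67,-180],"twist": [0,0,0],"claw": -1},{"linear": [157,82,-180],"twist": [0,0,0],"claw": -1},{"linear": [187,98,-180],"twist": [0,0,0],"claw": -1}]}}

```text
time: 26.6
ee_pos: [0.4459, -0.1425, 0.1849]
tcp_rot: [[-0.407, 0.913, -0.001], [0.913, 0.407, 0.001], [0.001, -0.001, -1.0]]
force: [1.1, 1.1, -3.5]
gripper_width: 0.0398
grasp_force: 29.9
```

Request:
{"method": "jog_arm", "body": {"increments": [{"linear": [30,16,0],"twist": [0,0,0],"claw": -1},{"linear": [60,31.5,0],"twist": [0,0,0],"claw": -1},{"linear": [90,47,0],"twist": [0,0,0],"claw": -1},{"linear": [120,63,0],"twist": [0,0,0],"claw": -1},{"linear": [150,79,0],"twist": [0,0,0],"claw": -1},{"linear": [180,94.5,0],"twist": [0,0,0],"claw": -1},{"linear": [207,108.5,0],"twist": [0,0,0],"claw": -1},{"linear": [225,118,20],"twist": [0,0,0],"claw": -1},{"linear": [233.9,122.8,50],"twist": [0,0,0],"claw": -1},{"linear": [233.9,122.8,85],"twist": [0,0,0],"claw": -1},{"linear": [233.9,122.8,115],"twist": [0,0,0],"claw": -1},{"linear": [233.9,122.8,135],"twist": [0,0,0],"claw": -1}]}}

```text
time: 27.6
ee_pos: [0.4616, 0.1194, 0.0476]
tcp_rot: [[-0.409, 0.913, -0.004], [0.913, 0.409, -0.001], [0.001, -0.004, -1.0]]
force: [-1.5, 0.5, -4.9]
gripper_width: 0.0399
grasp_force: 29.9
```

Request:
{"method": "jog_arm", "body": {"increments": [{"linear": [0,0,10],"twist": [0,0,0],"claw": -1},{"linear": [0,0,20],"twist": [0,0,0],"claw": -1},{"linear": [0,0,25],"twist": [0,0,0],"claw": -1},{"linear": [0,0,25],"twist": [0,0,0],"claw": -1},{"linear": [0,0,25],"twist": [0,0,0],"claw": -1}]}}

```text
time: 28.02
ee_pos: [0.4643, 0.1195, 0.0261]
tcp_rot: [[-0.408, 0.913, 0.001], [0.913, 0.408, 0.0], [-0.0, 0.001, -1.0]]
force: [0.1, -0.6, -4.6]
gripper_width: 0.04
grasp_force: 29.9
```

```bash
python3 go.py .464 .1192 .0119 114
python3 - <<'E'
from fit import *
a=capture("scene");b=capture("top")
cv2.imwrite("pics/c7.png",np.hstack([cv2.resize(a[170:290,300:440],None,fx=2.8,fy=2.8,interpolation=3),cv2.resize(b[150:270,200:340],None,fx=2.8,fy=2.8,interpolation=3)])[:,:,::-1])
E
```

```text
lin [-0.1 -0.4 14.2] tw [0.1 0.  0.1]
```

View pics/c7.png

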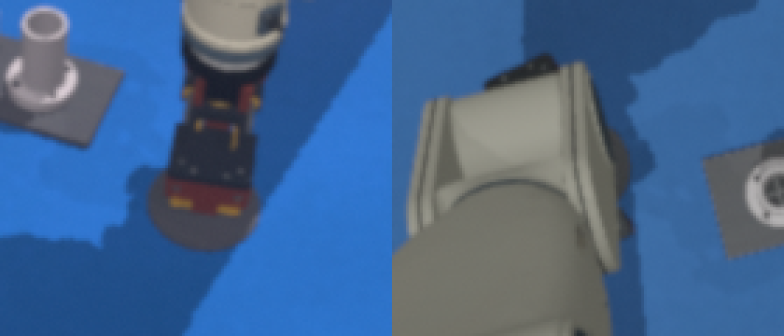

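The block hangs over the disc (scene crop (205,205)). Lower and release.

Request:
{"method": "jog_arm", "body": {"increments": [{"linear": [0,-0.2,7],"twist": [0,0,0],"claw": -1},{"linear": [0,-0.2,12],"twist": [0,0,0],"claw": -1},{"linear": [0,-0.2,14],"twist": [0,0,0],"claw": -1},{"linear": [0,-0.2,14.4],"twist": [0,0,0],"claw": -1},{"linear": [0,-0.2,14.4],"twist": [0,0,0],"claw": -1},{"linear": [0,-0.2,14],"twist": [0,0,0],"claw": 0.6},{"linear": [0,-0.2,14],"twist": [0,0,0],"claw": 0.6},{"linear": [0,-0.2,14],"twist": [0,0,0],"claw": 0.6},{"linear": [0,-0.2,0],"twist": [0,0,0],"claw": 0.6},{"linear": [0,-0.2,-30],"twist": [0,0,0],"claw": 0.6},{"linear": [0,-0.2,-70],"twist": [0,0,0],"claw": 0.6},{"linear": [0,-0.2,-110],"twist": [0,0,0],"claw": 0.6}]}}

```text
time: 29.12
ee_pos: [0.4626, 0.1191, 0.1361]
tcp_rot: [[-0.408, 0.913, -0.003], [0.913, 0.408, -0.001], [0.001, -0.003, -1.0]]
force: [2.0, 0.5, -1.0]
gripper_width: 0.0701
grasp_force: 0.0
```

Request:
{"method": "jog_arm", "body": {"increments": [{"linear": [20,0,-130],"twist": [0,0,0],"claw": 0.6},{"linear": [55,0,-140],"twist": [0,0,0],"claw": 0.6},{"linear": [95,0,-140],"twist": [0,0,0],"claw": 0.6},{"linear": [135,0,-140],"twist": [0,0,0],"claw": 0.6},{"linear": [175,0,-140],"twist": [0,0,0],"claw": 0.6},{"linear": [210,0,-140],"twist": [0,0,0],"claw": 0.6},{"linear": [230,0,-140],"twist": [0,0,0],"claw": 0.6},{"linear": [230,0,-140],"twist": [0,0,0],"claw": 0.6},{"linear": [230,0,-140],"twist": [0,0,0],"claw": 0.6}]}}

```text
time: 29.87
ee_pos: [0.3687, 0.3317, 0.2757]
tcp_rot: [[-0.412, 0.911, 0.0], [0.911, 0.412, 0.001], [0.001, 0.001, -1.0]]
force: [0.1, -0.4, -0.1]
gripper_width: 0.0702
grasp_force: 0.0
```

Run:
```python
from fit import *
a=capture("scene");b=capture("top")
cv2.imwrite("pics/c8.png",np.hstack([cv2.resize(a[140:290,220:400],None,fx=2.2,fy=2.2,interpolation=3),cv2.resize(b[120:270,240:420],None,fx=2.2,fy=2.2,interpolation=3)])[:,:,::-1])
for n,g,z in [("block_mid",(.464,.119,2.),.019),("disc",(.464,.119,0),0),("pipe_mid",(.435,-.075,0),.057),("tube_mid",(.464,-.2016,.227),.038),("nut_mid",(.464,-.2016,.2),.078),("flange_mid",(.435,-.075,0),.015)]: print(n,{k:(v[0].tolist(),v[1]) for k,v in fit(n,g,z).items()})
```

```text
block_mid {'scene': ([0.4649, 0.1196, 2.0011], np.float64(0.926)), 'top': ([0.4623, 0.1206, 1.999], np.float64(0.93)), 'scene+top': ([0.4632, 0.1196, 1.9803], np.float64(0.913))}
disc {'scene': ([0.4641, 0.118, 0.1474], np.float64(0.913)), 'top': ([0.4626, 0.1187, 0.1384], np.float64(0.967)), 'scene+top': ([0.4627, 0.1183, 0.1487], np.float64(0.936))}
pipe_mid {'scene': ([0.4343, -0.076, 0.1587], np.float64(0.914)), 'top': ([0.4339, -0.0753, 0.1558], np.float64(0.921)), 'scene+top': ([0.4338, -0.0756, 0.2611], np.float64(0.917))}
tube_mid {'scene': ([0.4658, -0.2017, 0.2509], np.float64(0.875)), 'top': ([0.4641, -0.2017, 0.2245], np.float64(0.914)), 'scene+top': ([0.4647, -0.2018, 0.2424], np.float64(0.888))}
nut_mid {'scene': ([0.4657, -0.2007, 0.1948], np.float64(0.915))}
flange_mid {'scene': ([0.4376, -0.0748, 0.0391], np.float64(0.825)), 'top': ([0.4345, -0.0759, 0.0294], np.float64(0.952)), 'scene+top': ([0.4353, -0.0757, -0.025], np.float64(0.869))}
```

View pics/c8.png

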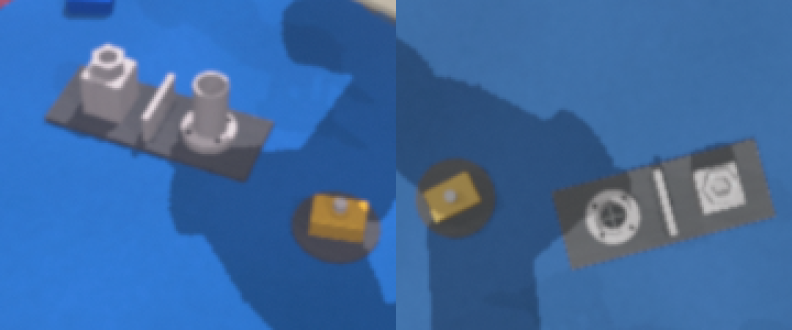

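Everything is within about 1 mm of its target: nut on tube at scene crop (108,75), pipe on flange at (210,110), block on disc at (338,218). Handing in.

```bash
python3 -c "
from workcell import arm
print(arm.job_done())"
```

```text
the job is handed in; nothing more can be done
None
```

The job is handed in at about 30 s of robot time: flange, pipe, tube, nut and brass block are all placed within roughly 1–2 mm of their targets by the camera fits, and I did not touch the short offcut.

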